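# Set out the harbour corner of a model

### The arm

A 7-joint arm with a two-finger parallel gripper is mounted at the origin on a cart in front of the work surface, level with it; the furniture and walls round the work are solid. World frame = base frame: x ahead of the robot, y to its left, z up, the work surface at z = 0. Lengths are in mm, angles in rad, forces in N, time in s.
With the tool pointing down it reaches from about 400 to 875 mm from the base axis. Payload 19.3 kg.
Tool frame: the origin (TCP) lies at the very end of the fingers, on their centre line; the grasp point (between the pads) lies 19 mm behind it (grip_point_offset is the z of the grasp point in the tool frame, in mm); z points along the fingers, y is the line along which they close (so a half turn about z gives the same grasp; the last joint's range is limited). The gripper opens to 85 mm and grips with 20 to 120 N. Pads are 22 mm wide; open, the fingers measure 114 mm over their backs; the gripper's body (76 mm by 85 mm) begins 54 mm behind the grasp point. The pads swing forward as they close: fully open they stand 13 mm farther back than shut.
Start: joints at [1.255, 0.521, -0.036, 1.599, 0.021, 1.021, -0.113], TCP at [152.055, -606.213, 231.291] pointing down, gripper open.
Joint ranges: [-2.91, 2.91], [-0.3, 2.13], [-1.5, 1.42], [0.17, 2.43], [-1.26, 4.41], [0.16, 1.93], [-2.52, 2.52]. Speed limits (rad/s): [1.89, 1.89, 2.39, 2.39, 3.01, 3.01, 3.01].

### API

Orientations are given as a 3x3 rotation matrix whose columns are the frame's x, y, z axes.
In Python, from workcell import movep, movel, goto_joints, open_gripper, clamp, wait, inverse_kinematics, read_state, camera, PlanningError, finish_job, grip_point_offset gives the robot as it stands. Calls block until the motion is done:
- movep(position, orientation): joint-space move of the TCP to a pose.
- movel(position, frame=None, max_speed=150, guard=None): straight line of the TCP; frame=None keeps the orientation; max_speed is the mean speed in mm/s. With guard (N) it stops when the force on the tool has changed by that much, and returns True; else False.
- goto_joints(angles): joint-space move.
- open_gripper() and clamp(): open the fingers fully, or close them until they stop; the grip force is fixed at half the most.
- wait(seconds).
- inverse_kinematics(position, orientation): joint angles nearest the present ones, or None.
- read_state(): the state.
- camera(name): name is "scene" or "top" or "wrist"; returns a dict with "image" (480x640x3 uint8, blue, green, red), "range_z" (480x640 float32, mm along the optical axis (not along the pixel's ray), 0 where there is no reading), "fx", "fy", "cx", "cy" (pixels), "cam_to_world" (4x4, takes a point from camera to world coordinates). Camera axes: x right, y up, looking along -z (the intrinsics and any distortion apply to the point x, -y, -z); pixel columns grow to the right and rows downward; lengths in mm; the calibration is good to about 2 mm. A picture is of the moment at which its call begins.
A pose or a line that the arm cannot do raises PlanningError and nothing moves.
- finish_job(): hands the job in; it is judged then, once.
The state is a dict: "time": time; "qpos": joint angles; "qvel": joint speeds; "joint_efforts": joint torques, N m; "eef_pos": TCP position; "tool_rot": TCP orientation; "ft_force": force on the tool from outside, world axes, zero at the start; "torque": the same for the moment, N m; "finger_gap": finger opening in mm; "gripper_force": force on a finger pad.
Only numpy, scipy, OpenCV 4.12 (cv2) and the standard library are available. Lean on these libraries where they do the work, as an engineer would, in place of code of your own. Each camera call takes 0.05 s, during which the arm holds its last target. There are 200 camera calls.

### The job

Set out the four loose pieces of this model harbour on its plywood baseboard: the lighthouse upright on top of the foam rock, in the middle; the long foam quay on the grey card plot in front of the rock, lying flat along the plot; the cone-shaped tree on the plot in front of the tower block; and the round tree on the small square plot between rock and tower block. In front means on the side of the board nearer the robot; centre each piece on its plot, trees upright, let go of everything, and leave the open pot of green paint where it stands.

Things in the scene. Friction and masses are not known exactly. Their poses are not given: they have to be found in the camera images.
- lighthouse_center (a point): Loose white card lighthouse, 204 tall: 46 x 46 x 40 square foot block, round stages above (39 wide to z 57, 28 to z 70), shaft 21 wide from z 70 to 178, round head 36 wide from z 178 to 204 (z above its underside); 90 g. Held by shaft or head. Point: its centre, half-way up (102 above its underside); z up along the shaft.
- cone_tree_center (a point): Loose slim cone-shaped model tree, dark green, 65 tall, on a flat disc foot 22 across; thin trunk up to z 25, firm cone above it about 20 wide at its bottom narrowing to the top (leaf tips to 26); 20 g; hold by the lower half of the cone. Point: on the trunk's axis half-way up (32.5 above the underside); z up.
- round_tree_center (a point): Loose round-crowned model tree, green, 64 tall, on a flat disc foot 28 across; trunk up to z 16, leafy ball 57 across whose firm core is about 38 across, centred 36 above the underside; 25 g. Point: on the trunk's axis half-way up (32 above the underside); z up.
- quay_center (a point): Loose long low white foam block, the quay, 45 (x) x 120 (y) x 30 (z) tall, 30 g. Point: its centre (15 above its underside); y runs along its length. Starts lying flat on the bench.
- rock_top (a point): The rock: white foam block 53 (x) x 72 (y) x 50 tall, glued down at the left or right end of the board's far row, the tower block at the other. Point: centre of its top, 62 above the bench; axes are the baseboard's: x away from the robot side, y left along the row. The plot in front has its centre 95 towards -x; once the lighthouse stands here it hinders a gripper over that plot.
- tower_top (a point): The tower block: square white card tower 48 x 48 x 86 tall, glued to the baseboard (do not move), 160 along y from the rock, centre to centre. Point: centre of its top, 98 above the bench; axes as for the rock. The plot in front of it has its centre 95 towards -x.
- plot_left_top (a point): Left front plot: fixed thin grey card rectangle 56 (x) x 128 (y) x 2 thick on the plywood baseboard (190 x 296 x 12 thick, its position and yaw vary). Point: centre of its upper face, 14 above the bench; axes are the baseboard's (x away from the robot side, y to the left, along the plot).
- plot_right_top (a point): Right front plot: the same grey card rectangle, 160 to the right of the left one. Point: centre of its upper face, 14 above the bench; same axes.
- plot_mid_top (a point): Small square grey card plot 64 x 64 x 2 thick in the board's far row, half-way between rock and tower block. Point: centre of its upper face, 14 above the bench; same axes.
- open_pot_center (a point): Loose small open pot of green paint, 37 across and 34 tall, on the bench in front of the baseboard; a bystander, not to be shifted. Point: its centre, half-way up.

How it is judged:
By the outcome, as a careful person would: the job done as asked, in the order asked, and still so for the second after the job is handed in, with the robot touching nothing.
It also fails if it takes over 125 s, if anything falls off the work surface, if the arm or the gripper's body presses on something with over 40 N, if the wrist force passes 120 N, or if a joint passes its speed limit or range.

## Working session

There is one attempt and no reset: what is moved stays moved. The work goes in short steps, each a Python script; the robot and the scene stay as the last script left them, time stands still between calls to the robot, and variables do not carry over. Pictures are saved under pics/ and viewed, at most 14 in all, crops included, and the job is handed in when it is done.

```bash
mkdir -p pics; ls
python3 - <<'E'
from workcell import *
import cv2,numpy as np
for n in("scene","top"):
    c=camera(n);cv2.imwrite(f"pics/{n}0.png",c["image"]);np.savez(f"{n}0.npz",**c)
    print(n,c["fx"],c["cx"],c["cy"],np.round(c["cam_to_world"],3).tolist(),[k for k in c],(c["range_z"]>0).mean())
print(read_state()["time"],grip_point_offset)
E
```

```text
pics
scene 603.1078995547466 311.6608149296069 249.94152571070518 [[-0.857, 0.222, -0.465, -17.115], [-0.515, -0.402, 0.757, 751.942], [-0.018, 0.888, 0.459, 640.269], [0.0, 0.0, 0.0, 1.0]] ['image', 'range_z', 'fx', 'fy', 'cx', 'cy', 'cam_to_world'] 0.9369596354166667
top 509.74369021193195 311.0159425167436 243.7951717245777 [[0.004, 0.991, -0.137, 339.586], [-1.0, 0.004, -0.0, -121.612], [0.0, 0.137, 0.991, 1213.281], [0.0, 0.0, 0.0, 1.0]] ['image', 'range_z', 'fx', 'fy', 'cx', 'cy', 'cam_to_world'] 0.9959993489583333
0.1 -18.700000000000003
```

View pics/scene0.png

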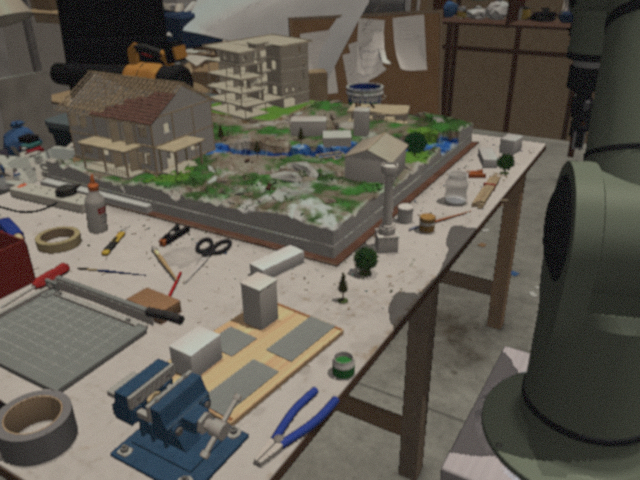

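View pics/top0.png

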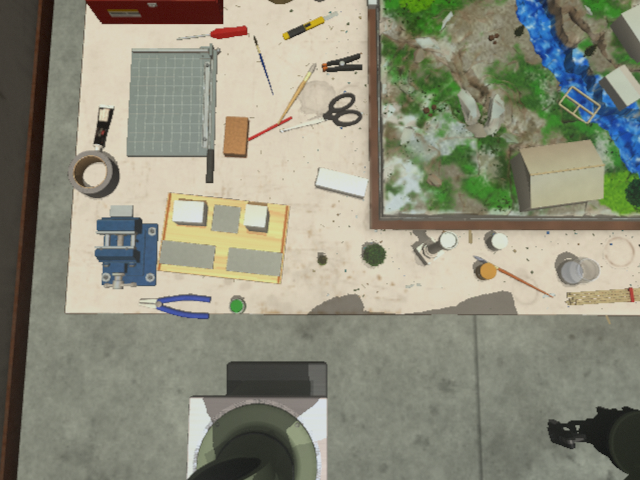

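Top view: the rock is at (190,212) on the left and the tower at (257,217). The plots are at (187,256), (225,219) and (253,261). The quay is at (342,182), the cone tree at (322,258) and the round tree at (373,254). The lighthouse is at about (430,247) with its head leaning to (447,240), and the pot is at (237,305). So the rock is on the left, and the quay goes on the left front plot.

```bash
cat > h.py <<'E'
import numpy as np,cv2
def world(c):
    v,u=np.mgrid[0:480,0:640]; d=c["range_z"]
    p=np.stack([(u-c["cx"])/c["fx"]*d,-(v-c["cy"])/c["fy"]*d,-d,np.ones_like(d)],-1)
    return (p@c["cam_to_world"].T)[...,:3]
def cast(c,uv,z):
    uv=np.atleast_2d(uv).astype(float); T=c["cam_to_world"]
    r=np.c_[(uv[:,0]-c["cx"])/c["fx"],-(uv[:,1]-c["cy"])/c["fy"],-np.ones(len(uv))]@T[:3,:3].T
    return T[:3,3]+r*((z-T[2,3])/r[:,2])[:,None]
def rect(xy):
    (c,s,a)=cv2.minAreaRect(np.float32(xy)); 
    return np.round(c,1),np.round(s,1),round(a,1)
def blob(m,near):
    n,l,st,ce=cv2.connectedComponentsWithStats(np.uint8(m))
    ok=[i for i in range(1,n) if st[i,4]>25]
    i=min(ok,key=lambda i:np.hypot(*(ce[i]-near))); return l==i
def contour(m):
    k=cv2.findContours(np.uint8(m),cv2.RETR_EXTERNAL,cv2.CHAIN_APPROX_NONE)[0]
    return max(k,key=cv2.contourArea)[:,0]
E
python3 - <<'E'
from h import *
c=dict(np.load("top0.npz")); W=world(c); hsv=cv2.cvtColor(c["image"],cv2.COLOR_BGR2HSV).astype(int)
H,S,V=hsv[...,0],hsv[...,1],hsv[...,2]
for n,p in dict(rock=(190,212),tower=(257,217),midp=(225,219),lp=(187,256),rp=(253,261),quay=(342,182),cone=(322,258),rnd=(373,254),head=(447,240),foot=(420,255),pot=(237,305)).items():
    print(n,hsv[p[1],p[0]],np.round(W[p[1],p[0]],1))
Z=W[...,2]; vv,uu=np.mgrid[0:480,0:640]
def box(a,b,c_,d): return (uu>a)&(uu<b)&(vv>c_)&(vv<d)
for n,m,z in [("rock",box(165,215,193,235)&(Z>50)&(Z<75),62),("tower",box(238,280,195,240)&(Z>88)&(Z<110),98),
  ("board",box(150,300,185,290)&(Z>6),12),
  ("quay",box(305,370,160,205)&(Z>22)&(Z<45),30),("cone",box(312,333,245,270)&(Z>10),30),("rnd",box(355,392,235,272)&(Z>25),36),
  ("head",box(405,470,220,270)&(Z>190)&(Z<225),204),("foot",box(405,470,220,270)&(Z>30)&(Z<50),40),("cup",box(480,515,225,260)&(Z>20),30),("pot",box(220,250,290,315)&(Z>20),34)]:
    if m.sum()<5: print(n,"none");continue
    print(n,m.sum(),"cast",*rect(cast(c,contour(m),z)[:,:2]),"depth",*rect(W[m][:,:2]),np.round(np.median(Z[m]),1))
for n,p in dict(midp=(225,219),lp=(187,256),rp=(253,261)).items():
    m=blob(box(150,300,185,290)&(S<50)&(V<190)&(V>100)&(abs(Z-14)<12),p); print(n,m.sum(),*rect(cast(c,contour(m),14)[:,:2]))
np.set_printoptions(linewidth=200)
print(Z[226:264:3,408:464:3].astype(int))
from workcell import *
f=camera("wrist");print(np.round(f["cam_to_world"],2).tolist(),f["fx"],f["cx"],f["cy"])
E
```

```text
rock [ 45   9 224] [571.2 157.   61.9]
tower [ 38  20 225] [553.4  -1.   96.9]
midp [ 32  27 160] [564.2  84.5  13.3]
lp [ 32  26 158] [474.7 171.9  14.1]
rp [ 30  27 162] [463.4  15.4  14. ]
quay [ 50   7 224] [ 652.  -194.9   29.1]
cone [24 80 86] [ 465.5 -146.5   65.9]
rnd [42 77 83] [ 475.3 -262.3   63.9]
head [ 41  16 223] [ 488.3 -395.   198.8]
foot [ 21  39 104] [ 477.8 -377.    26.5]
pot [ 58 147 147] [359.8  48.7  28.5]
rock 686 cast [573.2 159.7] [72.4 51.5] 87.5 depth [574.3 161.7] [71.8 50.9] 87.5 61.6
tower 459 cast [557.4   2.3] [48.1 48.1] 84.4 depth [557.7   2.5] [48.1 48.4] 84.1 97.7
board 10201 cast [504.3 102.9] [325.6 226.3] 84.1 depth [484.4  72.7] [308.3 374. ] 2.8 13.3
quay 951 cast [ 652.5 -194.3] [119.3  47.1] 76.1 depth [ 653.3 -194.5] [119.5  47. ] 75.8 29.9
cone 68 cast [ 467.6 -149.4] [18.4 20. ] 71.8 depth [ 410.1 -132.6] [ 18.6 141.4] 73.7 42.3
rnd 395 cast [ 478.7 -270.4] [51.2 51.7] 89.4 depth [ 410.4 -213.9] [ 52.4 226.8] 50.5 49.6
head 297 cast [ 487.6 -396.6] [36.4 38.4] 0.2 depth [ 487.9 -397.5] [36.4 36.3] 58.6 201.1
foot 209 cast [ 487.8 -397.7]
[... 1101 characters left out ...]
 139  190  205  203  201  206    0   -1   -1]
 [   0    0   10   30   40   45   60   71   91  106  120   39    2    0    3    0   -1    0    1]
 [  -1    0    2   10   35   39   61   57   66   60   59   42 1213    0   -2   -1    4   -1   -1]
 [   1    0   -3    0   19   42   36   53   56   57   44    0   -1    0   -1   -2   -2    0    0]
 [   2    0    0   -1    2   24   43   40   36   39    0    0   -3    0    1    2   -1    0   -1]
 [  -3    0    1    0    4    7   29   42    2    0   -1    0    0    0   -2    0    0    1   -2]]
[[0.24, 0.92, 0.29, 226.14], [-0.97, 0.23, 0.07, -586.99], [-0.0, -0.3, 0.95, 372.6], [0.0, 0.0, 0.0, 1.0]] 403.9432803336026 321.20145125035725 241.52277125637755
```

The measurements agree with the given sizes and spacings. Board yaw is -0.104 rad and the middle plot is at (565.6, 82.3). I'm picking the quay first, since the standing lighthouse would get in the way of placing it.

```bash
cat > r.py <<'E'
from workcell import *
import numpy as np
PSI=-0.104; M=np.array([565.6,82.3])
X=np.array([np.cos(PSI),np.sin(PSI)]); Y=np.array([-X[1],X[0]])
ROCK=M+80*Y-0.3*Y; MID=M; LP=M+80*Y-95*X; RP=M-80*Y-95*X
def R(a):   # tool down, fingers close along direction a
    y=np.array([np.cos(a),np.sin(a),0]); z=np.array([0,0,-1.]); return np.c_[np.cross(y,z),y,z]
def P(xy,z): return [float(xy[0]),float(xy[1]),float(z)]
def st(*n):
    s=read_state(); print("t",round(s["time"],1),"pos",np.round(s["eef_pos"],1),"gap",round(float(s["finger_gap"]),1),"f",np.round(s["ft_force"],1),"pad",np.round(s["gripper_force"],1),*n)
def pick(xy,z,a,hover,lift):
    movep(P(xy,hover),R(a)); movel(P(xy,z),max_speed=120); clamp(); st("clamped")
    movel(P(xy,lift),max_speed=150); st("lifted")
def place(xy,z,a,hover,clear):
    movep(P(xy,hover),R(a)); movel(P(xy,z+15),max_speed=150); hit=movel(P(xy,z),max_speed=25,guard=6); st("down",hit)
    open_gripper(); movel(P(xy,clear),max_speed=120); st("released")
E
python3 - <<'E'
from r import *; from h import *
s=read_state(); c=camera("wrist"); print("cam in tool",np.round(s["tool_rot"].T@(c["cam_to_world"][:3,3]-s["eef_pos"]),1) if hasattr(s["tool_rot"],"T") else 0)
print(np.round(s["tool_rot"],2))
Z=world(dict(np.load("top0.npz")))[...,2]
print("wall",Z[170:215,368:392].max(),"vise",Z[205:285,98:158].max())
Q=(652.8,-194.4)
for n,p,z,a in [("q",Q,1,-.243),("lp",LP,15,PSI),("mid",MID,26,PSI),("rp",RP,27,PSI),("lh",(487.8,-397.5),330,.64),("rock",ROCK,330,.64-.744),("rock2",ROCK,330,.64+.827)]:
    for k in(0,np.pi,-np.pi/2,np.pi/2):
        q=inverse_kinematics(P(p,z),R(a+k)); print(n,round(k,2),None if q is None else np.round(q,2))
p=np.array(s["eef_pos"]); 
try: movel([*p[:2],330.])
except PlanningError as e: print(e)
st()
E
```

```text
cam in tool [  76.6   -0.5 -141.8]
[[ 0.97  0.24 -0.  ]
 [ 0.24 -0.97  0.  ]
 [-0.   -0.   -1.  ]]
wall 1213.2814464360445 vise 1213.2814464360445
q 0 [ 0.42  0.91 -0.35  1.55  0.41  0.75 -0.35]
q 3.14 [-0.22  1.05  0.73  1.59 -0.88  0.86 -2.52]
q -1.57 [ 0.21  0.89 -0.02  1.56  0.02  0.69 -1.63]
q 1.57 [ 0.58  0.97 -0.63  1.54  0.69  0.86  1.03]
lp 0 [-0.06  0.74 -0.54  2.02  0.7   0.57 -1.2 ]
lp 3.14 [ 0.37  1.12 -1.28  2.    1.25  1.15  1.55]
lp -1.57 [-0.32  0.69 -0.19  2.03  0.28  0.44 -2.4 ]
lp 1.57 [-0.17  0.71 -0.39  2.02  0.54  0.5   0.51]
mid 0 [ 0.06  0.76 -0.44  1.86  0.52  0.64 -0.8 ]
mid 3.14 [-0.85  1.03  0.96  1.9  -1.14  0.89 -2.52]
mid -1.57 [-0.11  0.73 -0.19  1.87  0.24  0.56 -2.14]
mid 1.57 [ 0.3   0.87 -0.8   1.85  0.85  0.81  0.51]
rp 0 [ 0.13  0.65 -0.37  2.14  0.53  0.44 -0.76]
rp 3.14 [-0.59  0.74  0.6   2.18 -0.93  0.5  -2.51]
rp -1.57 [-0.02  0.63 -0.17  2.15  0.27  0.38 -2.09]
rp 1.57 [ 0.46  0.77 -0.82  2.12  0.95  0.68  0.44]
lh 0 [ 0.95  0.49 -0.56  1.44  0.27  1.28  1.01]
lh 3.14 [ 0.49  0.45  0.15  1.47 -0.07  1.23 -1.85]
lh -1.57 [ 0.71  0.45 -0.19  1.45  0.09  1.24 -0.41]
lh 1.57 [ 1.3   0.73 -1.27  1.42  0.69  1.49  2.27]
rock 0 [ 0.29  0.55 -1.02  1.52  0.48  1.34 -0.88]
rock 3.14 [ 0.39  0.67 -1.27  1.51  0.64  1.44  2.13]
rock -1.57 [ 0.16  0.48 -0.78  1.52  0.35  1.28 -2.35]
rock 1.57 [ 0.35  0.61 -1.15  1.51  0.56  1.39  0.62]
rock2 0 [ 0.35  0.61 -1.15  1.51  0.56  1.39  0.62]
rock2 3.14 [ 0.16  0.48 -0.78  1.52  0.35  1.28 -2.35]
rock2 -1.57 [ 0.29  0.55 -1.02  1.52  0.48  1.34 -0.88]
rock2 1.57 [ 0.39  0.67 -1.27  1.51  0.64  1.44  2.13]
t 1.0 pos [ 151.8 -605.7  329.1] gap 85.3 f [ 1.   0.2 -1.3] pad 0.0
```

Run:
```python
from r import *; from h import *
Z=world(dict(np.load("top0.npz")))[...,2]
print("wall",np.percentile(Z[170:215,368:392],[50,90,95]),"vise",np.percentile(Z[205:285,98:158],[50,90,97]))
movep([480,-140,330],R(-.243))
pick((652.8,-194.4),1,-.243,130,200)
```

```text
wall [27.29857213 84.75220468 87.17283546] vise [ 52.80332413 106.27015779 108.99352551]
t 5.8 pos [ 653.1 -194.5    1.6] gap 44.1 f [-0.8 -0.7  5.5] pad 61.9 clamped
t 7.3 pos [ 652.4 -194.3  199.1] gap 44.4 f [-0.   0.  -0.8] pad 61.0 lifted
```

Run:
```python
from r import *
place(LP,15,PSI,200,160)
c=camera("wrist");import cv2;cv2.imwrite("pics/w1.png",c["image"])
pick((467.6,-149.2),12,PSI,110,160)
c=camera("wrist");cv2.imwrite("pics/w2.png",c["image"])
```

```text
t 10.6 pos [479.3 171.6  15.5] gap 44.1 f [-2.9 -0.8 12.5] pad 62.5 down True
t 12.5 pos [479.1 171.6 159.4] gap 85.5 f [0.2 0.4 0.1] pad 0.0 released
t 15.4 pos [ 467.7 -149.3   12.2] gap 14.3 f [-2.  -0.7  6.2] pad 58.4 clamped
t 16.5 pos [ 467.2 -149.1  159.3] gap 13.9 f [-0.3  0.   0.2] pad 58.4 lifted
```

View pics/w1.png

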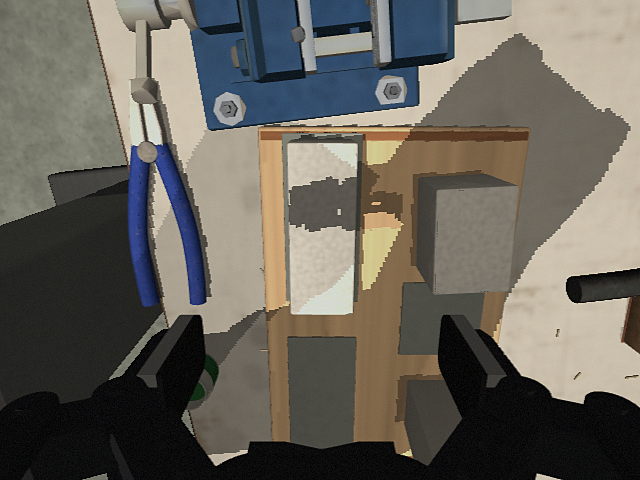

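View pics/w2.png

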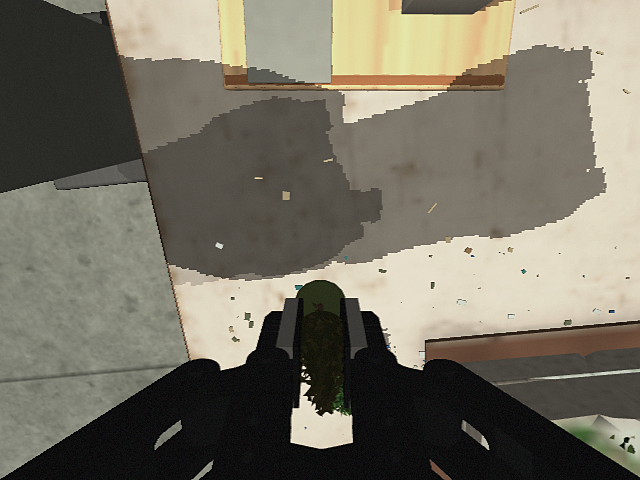

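The quay lies flat on the left plot, centred near (322,225). The cone tree is between the fingers with its foot at about (320,300). Next I check the foot against the grip point, then place it.

Run:
```python
from r import *; from h import *
s=read_state(); c=camera("wrist"); z=s["eef_pos"][2]-12+2
f=cast(c,[[297,300],[345,300],[321,280]],z)-np.array(s["eef_pos"]); print(np.round(f@np.array(s["tool_rot"]),1))
```

```text
[[  4.2 -10.9  10. ]
 [  4.2   8.9  10. ]
 [ 13.1  -1.   10. ]]
```

Run:
```python
from r import *; import cv2
place(RP-1.5*Y,26,PSI,160,140)
pick((478.7,-270.2),12,PSI,140,180)
c=camera("wrist");cv2.imwrite("pics/w3.png",c["image"])
```

```text
t 18.8 pos [462.5  11.2  26.1] gap 14.1 f [-2.2 -0.2 10.1] pad 59.3 down True
t 20.6 pos [462.3  11.1 139.3] gap 85.5 f [ 0.6 -0.2 -0.6] pad 0.0 released
t 23.5 pos [ 478.9 -270.4   12.6] gap 36.6 f [-2.1  0.8 11.1] pad 58.6 clamped
t 24.7 pos [ 478.3 -270.   179.2] gap 36.9 f [-0.2  0.2  0.1] pad 59.9 lifted
```

View pics/w3.png

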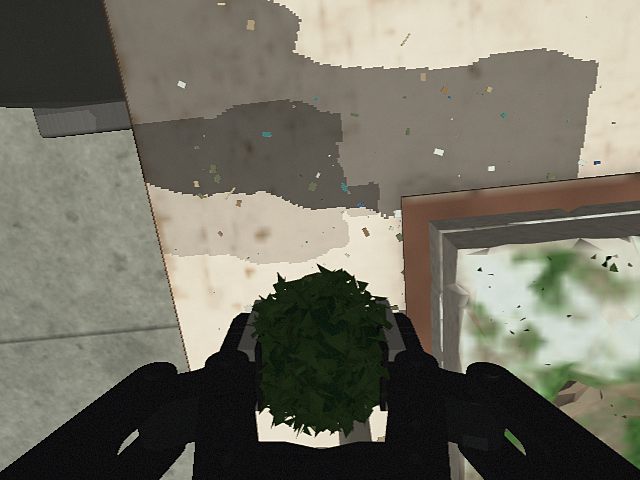

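The round tree is gripped at its core (gap 36.9) and hangs centred at (322,350). I'll place it and then check with the top view.

Run:
```python
from r import *; import cv2
place(MID,26,PSI,190,200)
movep(P((487.8,-397.5),330),R(.64))
for n in("top","scene"):
    c=camera(n);np.savez(n+"1.npz",**c)
    i=c["image"][170:320,150:350] if n=="top" else c["image"][220:460,120:400]
    cv2.imwrite(f"pics/{n}1.png",cv2.resize(i,None,fx=2.6,fy=2.6) if n=="scene" else cv2.resize(i,None,fx=4,fy=4))
c=camera("wrist");cv2.imwrite("pics/w4.png",c["image"])
from h import *
c=dict(np.load("top1.npz"));W=world(c);Z=W[...,2];vv,uu=np.mgrid[0:480,0:640]
D=cv2.cvtColor(c["image"],cv2.COLOR_BGR2HSV);d=(D[...,2]<120)
for n,(x,y),z,m in[("quay",LP,44,(Z>30)&(Z<60)),("cone",RP,45,(Z>24)),("rnd",MID,50,(Z>26)&d)]:
    hx,hy=(45,75) if n=="quay" else (40,40)
    m&=(abs(W[...,0]-x)<hx)&(abs(W[...,1]-y)<hy)
    print(n,(x,y),m.sum(),*rect(cast(c,contour(m),z)[:,:2]),Z[m].max())
m=(uu>220)&(uu<250)&(vv>290)&(vv<315)&(Z>20);print("pot",*rect(cast(c,contour(m),34)[:,:2]))
```

```text
t 27.8 pos [565.4  82.3  26.6] gap 36.9 f [-0.5 -0.8  9.4] pad 60.5 down True
t 30.0 pos [565.3  82.3 199.4] gap 85.5 f [ 0.   0.7 -0.4] pad 0.0 released
quay (np.float64(479.41830702017046), np.float64(171.72994909497822)) 1034 [479.  169.5] [122.3  45.8] 83.9 50.83968821861981
cone (np.float64(462.80828717564214), np.float64(12.594449470399276)) 70 [463.7  10.8] [20.9 20.7] 1.0 79.17316752789156
rnd (np.float64(565.6), np.float64(82.3)) 376 [563.3  82.9] [49.6 51.2] 0.2 77.2468287985846
pot [359.1  47.4] [34.3 35.3] 45.7
```

View pics/top1.png

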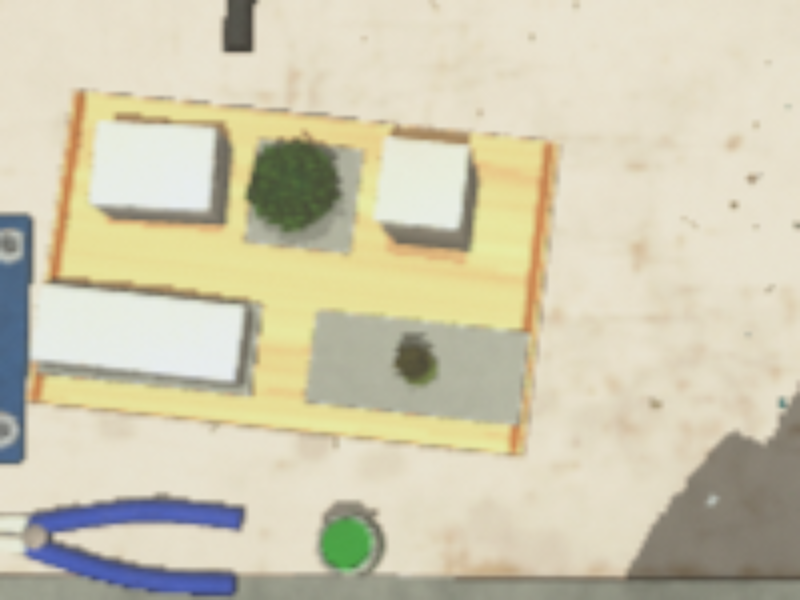

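View pics/scene1.png

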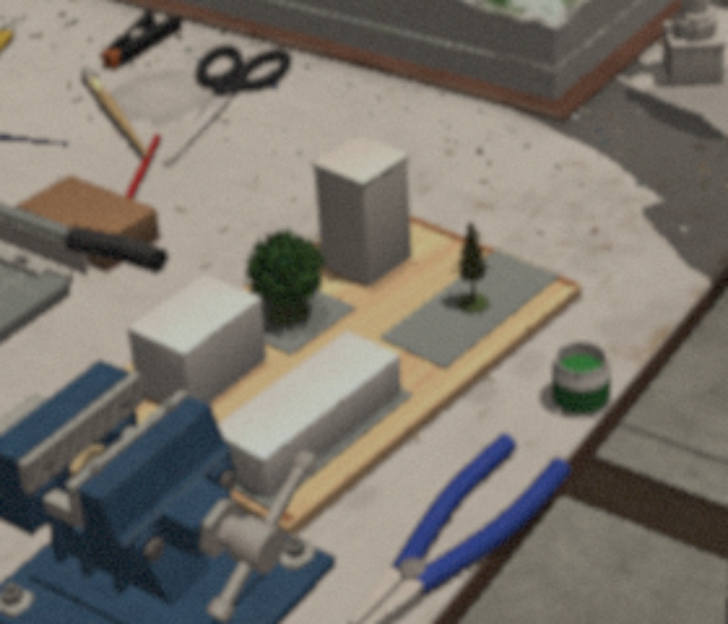

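View pics/w4.png

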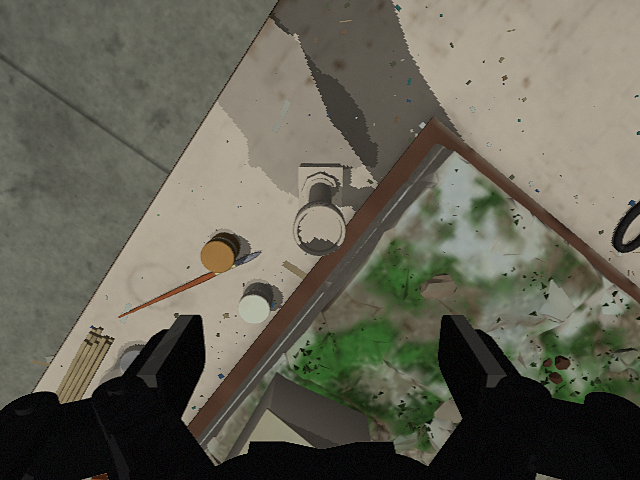

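All three pieces sit within about 2 mm of their targets and the pot hasn't moved. In the wrist view the lighthouse foot (320,180) is square to the tool, so the grip yaw is right. The lighthouse is next.

Run:
```python
from r import *; import cv2
pick((487.8,-397.3),167,.64,330,340)
c=camera("wrist");cv2.imwrite("pics/w5.png",c["image"])
movep(P(ROCK,340),R(PSI)); st()
c=camera("scene");cv2.imwrite("pics/s5.png",c["image"])
c=camera("wrist");cv2.imwrite("pics/w6.png",c["image"])
```

```text
t 34.2 pos [ 487.9 -397.5  167.4] gap 35.5 f [-0.  -1.   5.1] pad 59.8 clamped
t 35.5 pos [ 487.5 -397.2  339.1] gap 35.4 f [-0.   0.2 -0.7] pad 59.8 lifted
t 37.6 pos [574.2 160.7 339.9] gap 35.4 f [ 0.6 -0.8 -1. ] pad 59.7
```

View pics/s5.png

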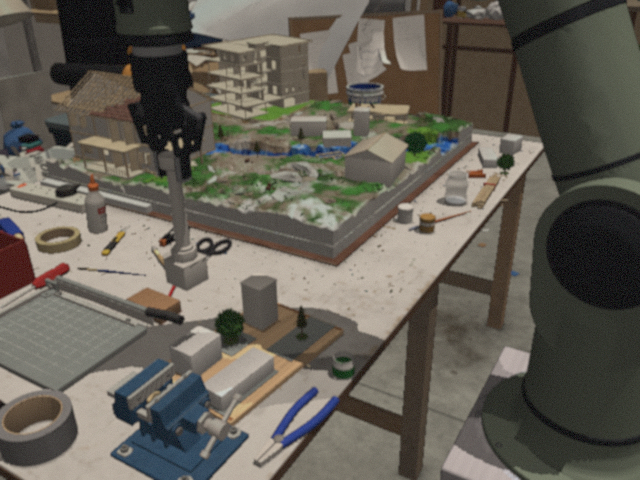

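View pics/w6.png

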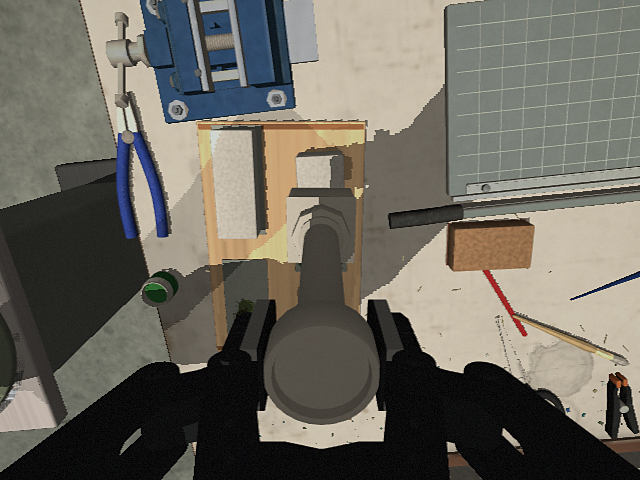

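The lighthouse is held upright with its foot square to the board. The far edge of the foot is at v≈189 and its sides are at u≈287 and 357. I'll check the foot offset before lowering.

Run:
```python
from r import *; from h import *
s=read_state(); c=camera("wrist"); z=s["eef_pos"][2]-167.4+40
f=cast(c,[[289,190],[354,190],[322,190]],z)-np.array(s["eef_pos"]); print(np.round(f@np.array(s["tool_rot"]),1))
```

```text
[[ 28.6 -22.6 127.4]
 [ 28.6  21.1 127.4]
 [ 28.6  -0.4 127.4]]
```

Run:
```python
from r import *; import cv2; from h import *
place(ROCK-3*Y,229,PSI,340,340)
movep([480,-140,340],R(PSI)); wait(.5)
c=camera("top");s=camera("scene");cv2.imwrite("pics/t6.png",cv2.resize(c["image"][170:320,150:350],None,fx=4,fy=4))
cv2.imwrite("pics/s6.png",cv2.resize(s["image"][180:460,100:400],None,fx=2,fy=2))
W=world(c);Z=W[...,2]
def near(p,hx,hy): return (abs(W[...,0]-p[0])<hx)&(abs(W[...,1]-p[1])<hy)
D=cv2.cvtColor(c["image"],cv2.COLOR_BGR2HSV)[...,2]<120
for n,p,z,m in[("rock",ROCK,62,near(ROCK,45,55)&(Z>52)&(Z<75)),("foot",ROCK,102,near(ROCK,45,55)&(Z>95)&(Z<111)),("head",ROCK,266,near(ROCK,45,55)&(Z>250)),
 ("quay",LP,44,near(LP,45,75)&(Z>30)&(Z<60)),("cone",RP,45,near(RP,40,40)&(Z>24)),("rnd",MID,50,near(MID,40,40)&(Z>26)&D)]:
    print(n,np.round(p,1),m.sum(),*rect(cast(c,contour(m),z)[:,:2]))
```

```text
t 39.4 pos [573.5 158.6 229.4] gap 35.5 f [-0.7 -0.9  7.9] pad 60.5 down True
t 41.0 pos [573.4 158.4 339.3] gap 85.4 f [-0.   0.1  0.4] pad 0.0 released
rock [573.9 161.6] 211 [572.9 159.9] [72.1 51.5] 87.2
foot [573.9 161.6] 206 [573.4 157.3] [48.9 48.1] 83.0
head [573.9 161.6] 335 [571.6 155.8] [37.  40.3] 0.2
quay [479.4 171.7] 1042 [479.  169.3] [122.6  45.8] 83.9
cone [462.8  12.6] 70 [463.7  10.8] [20.9 20.7] 1.0
rnd [565.6  82.3] 376 [563.3  82.9] [49.6 51.2] 0.2
```

View pics/t6.png

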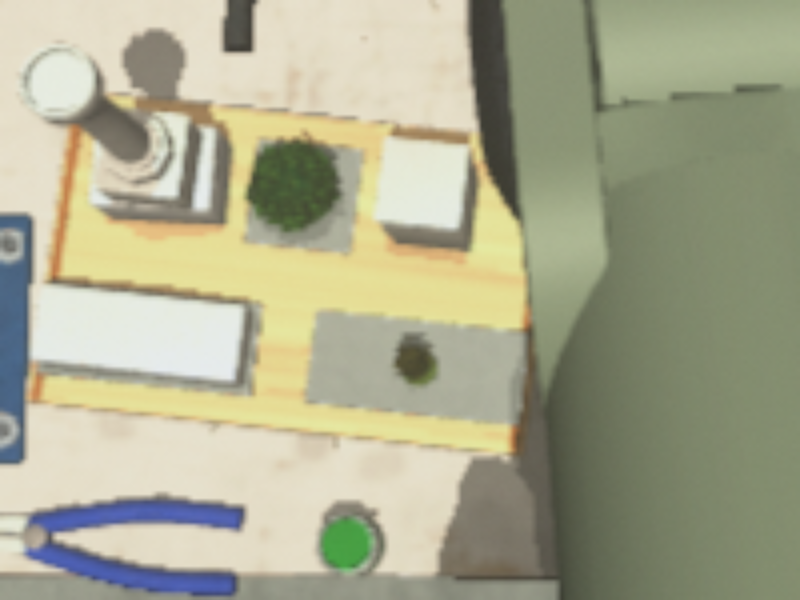

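View pics/s6.png

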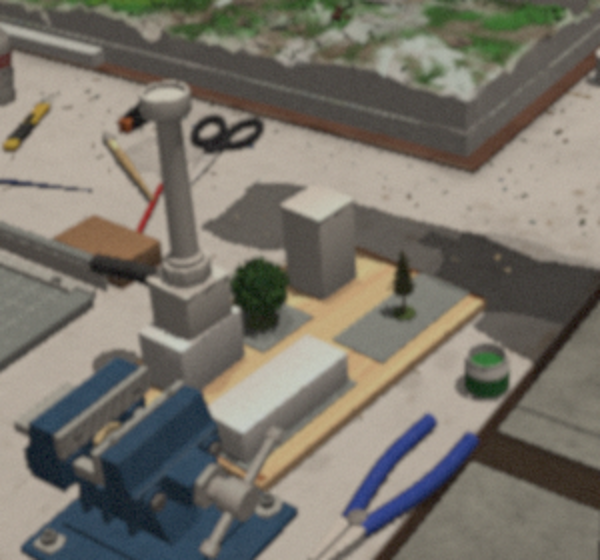

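The lighthouse stands upright on the rock, about 3 mm off centre. The quay and both trees are within about 3 mm of their plot centres and the pot hasn't moved. The gripper is clear, so I'm handing in.

```bash
python3 -c "
from workcell import *
print(finish_job())"
```

```text
the job is handed in; nothing more can be done
None
```

The job is handed in: the quay, both trees and the lighthouse are in place, each within about 3 mm of centre in the last camera check, the pot is where it stood, and it took about 43 s of robot time.

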